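Lever open the envelope feeder and hold its release dial at the third click

ROBOT

A 7-joint arm with a two-finger parallel gripper is mounted at the origin on the work surface. World frame = base frame: x ahead of the robot, y to its left, z up, the work surface at z = 0. Lengths are in m, angles in rad, forces in N, time in s.
With the tool pointing down it reaches from about 0.4 to 0.9 m from the base axis. Payload 5.5 kg.
Tool frame: the origin (TCP) lies midway between the tips of the shut fingers; the grasp point (between the pads) lies 19 mm behind it; z points along the fingers, y is the direction in which the jaws open and shut (so a half turn about z gives the same grasp; the last joint's range is limited). The gripper opens to 92 mm and grips with 3 to 60 N. Pads are 19 mm wide; open, the fingers measure 130 mm over their backs; the gripper's body (75 mm by 190 mm) begins 47 mm behind the grasp point.
Start: joints at [1.596, 0.501, -0.427, 1.55, 0.221, 1.138, -0.21], TCP at [0.153, -0.632, 0.227] pointing down, gripper open.
Joint ranges: [-2.88, 2.88], [-0.31, 2.03], [-1.54, 1.56], [0.2, 2.42], [-1.41, 4.55], [0.19, 2.02], [-2.57, 2.57]. Speed limits (rad/s): [2.57, 2.57, 3.14, 3.14, 3.14, 3.14, 3.14].

INTERFACE

Orientations are given as a 3x3 rotation matrix whose columns are the frame's x, y, z axes.
In Python, from plant import manip gives the robot as it stands.
- The arm moves only by the tool servo_tool, never from a script. Its argument "commands" is a list of rows, each an object of numbers: "tx", "ty", "tz": the shift along the tool's x, y, z in mm; "turn": the turn about the tool's z in degrees. A call has 1 to 10 rows; each row is the pose to reach, as a shift and turn from the pose commanded when the call began, along the tool's axes at that moment; what a row does not reach only later rows make up. A row lasts 1/8 s, in which the tool goes at most 62.5 mm and 10.7 degrees, less where a joint would pass 70% of its speed; a pose out of reach is approached as far as the arm can. A call with a gripper value outside its range is refused whole. "grip" is the gripper command: -1 is shut, 1 is fully open, values between are in proportion, set as the call begins (left out, the last holds). The fingers move at their own pace and stop on an object; "newtons" is the grip in N (left out, the last holds). Time passes only in rows, so rows that repeat a pose let the fingers close. It gives the time, the measured TCP pose, the force and the opening at its end, in the units of the state.
- manip.get_state(): the state, without advancing time (a new reading comes with each control period).
- manip.snapshot(name): name is "scene" or "top" or "wrist"; returns a dict with "color" (420x560x3 uint8, red, green, blue), "mtx" (3x3 intrinsics, pixels), "distortion" ([k1, k2, p1, p2, k3] as OpenCV has them; the pictures are not rectified), "view" (4x4, takes a point from world to camera coordinates); the wrist camera has in their place "mount" (4x4, takes a point from camera to tool coordinates, whose origin is the TCP and whose axes are the flange's). Camera axes: x right, y up, looking along -z (the intrinsics and any distortion apply to the point x, -y, -z); pixel columns grow to the right and rows downward; lengths in m; the calibration is good to about 2 mm. A picture is of the moment at which its call begins: read the wrist's pose just before it. There is no depth.
- manip.finish_job(): hands the job in, once; it reports no verdict.
Trained networks look in a picture, given as the dict that the camera call returned (one of the last four; its "shot" number tells which), for a name from the list of things; names that differ only in an ending like _2 or _b are one class to them, and where a whole thing is asked for, a point or a joint stands for the part that bears it (a point fixed in the world has none). Each returns a list of dicts, best first, with "p" (0 to 1); they miss things now and then, are a little off and sometimes report something else, mostly with a low value. They report only what shows in the picture. A call takes as long as a camera call.
- manip.boxes_of(name, picture): "point" ([x, y, z] in m, in world coordinates, good to about 4 mm: the middle of the surface that is visible of it).
The state is a dict: "time": time; "qpos": joint angles; "joint_velocities": joint speeds; "tau": joint torques, N m; "ee_pos": TCP position; "orientation": TCP orientation; "force": force on the tool from outside, world axes, zero at the start; "wrist_torque": the same for the moment, N m; "grip_width": finger opening in m.
Only numpy, scipy, OpenCV 4.12 (cv2) and the standard library are available. Lean on these libraries where they do the work, as an engineer would, in place of code of your own. Each camera call takes 0.05 s, during which the arm holds its last target. There are 200 camera calls.

TASK

Clear the way for a stuck roller in the envelope feeder: push the letter opener's blade into the notch under the front edge of the shut cover and lever the cover up with it until it springs open, then lay the opener back down on the desk, clear of the feeder. Then press the thumb bar of the release dial in the well down with the gripper's fingers, past the first two clicks to the third; the dial springs back if let go, so finish while still holding it down there. Don't drop the opener, and leave the other things on the desk where they stand.

Things in the scene. Friction and masses are not known exactly. Their poses are not given: they have to be found in the camera images.
- feeder: Cream envelope feeder, fixed to the desk, 240 mm deep (its x), 240 wide (its y), 120 high. Origin: at desk level under the middle of its front face; x points to its back, away from the robot, z up. In its top is a well (x 12 to 125 mm, y -55 to 55, floor 45 mm above the desk) closed by a grey cover; a small steel catch ball sticks out of its left (+y) wall near the front.
- notch (a point): Middle of the notch's mouth in the feeder's front face, right under the cover's front edge: 44 mm wide (y), 15 mm high (105 to 120 mm above the desk; this point at 112.5), cut through the 12 mm front wall into the well. Free for 30 mm inwards.
- cover (a joint): Cover hinge (rad): 0 shut, grows as it opens up and back, 1.7 at its stop (standing up behind the well). A spring catch pulls it shut with about 1 to 2 N at the front edge up to about 0.14 rad (edge raised 18 mm); levered past that it springs fully open by itself within about 2 s and stays open.
- cover_edge (a point): Middle of the lower front edge of the cover, a flat grey plate 130 mm (x) by 116 mm (y) by 5 mm, hinged along its back edge. Shut, it lies on the feeder's top, flush with the front face; this point is then 120.5 mm above the desk, at the top of the notch. Axes as the feeder's while shut.
- dial (a joint): Release dial in the well under the cover (rad): 0 at rest, grows as its thumb bar is pressed down. Clicks at 0.26, 0.52 and 0.78 (the third), end stop at 0.83. A spring always drives it back to 0. Pressing the bar takes about 4 N into the first click, 5 N into the second and 6 to 7 N into the third; the end stop is hard.
- thumb_bar (a point): Centre of the dial's thumb bar, a level aluminium bar 14 mm thick, 36 mm long along the feeder's y, 56 mm in front of the axle (98 mm behind the front face, 83 mm above the desk; black wheel, radius 25). Its height is 83 mm + 56 mm x sin(0.39 - joint): 104 mm at rest, 62 mm in the third click, both times 46 mm behind the front face.
- opener_grip (a point): Letter opener, 144 mm long, lying on the desk, blade level; this point is the middle of its dark wooden handle (75 mm long, 16 wide, 22 high), 11 mm above the desk. x points to the blade's tip, z up. Brass collar from 36.5 mm ahead of it, then from 46.5 mm the steel blade (3 mm thick, 12 wide, 7 at the tip), at this point's height. 60 to 130 g.
- opener_tip (a point): Tip of the letter opener's blade, 106 mm ahead of opener_grip on its x axis.
- opener: The letter opener; origin at the underside of its handle, below opener_grip; same axes.
- marker: Bystander: black and grey marker pen, 130 mm long, 18 mm thick, lying along its x; origin at its underside.
- stapler: Bystander: black stapler, 130 by 32 by 38 mm; origin at its underside.
- cactus: Bystander: green cactus in a black pot, 80 mm across, 180 mm high; origin at its underside.
- mug: Bystander: white mug, 80 mm across, 90 mm high; origin at its underside.
- stamp: Bystander: hand stamp with a wooden knob, 50 by 30 mm, 60 mm high; origin at its underside.
- tape: Bystander: roll of brown tape, 68 mm across, 22 mm high, lying on the feeder's top behind the cover; origin at its underside.
- parcel: Bystander: cardboard parcel, 100 by 110 by 70 mm; origin at its underside.

How it is judged:
By the outcome, as a careful person would: the job done as asked, in the order asked, and still so for the second after the job is handed in, while the arm keeps its last pose, push and grip.
It also fails if it takes over 64 s, if anything falls off the work surface, if the arm or the gripper's body presses on something with over 40 N, if the wrist force passes 120 N, or if a joint passes its speed limit or range.

## Working session

There is one attempt and no reset: what is moved stays moved. The work goes in short steps, Python scripts to look and compute and a tool call to move; the robot and the scene stay as the last step left them, time stands still between calls to the robot, and variables do not carry over. Pictures are saved under pics/ and viewed, about 8 in all and at most 12, crops included, and the job is handed in when it is done.

Besides the shell and the picture viewer there is one more tool, called after "Call:" as a command line: name --argument value ..., lists and objects as JSON in quotes. servo_tool: Moves the arm, as the interface text tells. Its arguments: {"type":"object","properties":{"commands":{"type":"array"},"grip":{"type":"number"},"newtons":{"type":"number"}},"required":["commands"]}

```bash
mkdir -p pics; ls
cat > h.py <<'E'
import numpy as np, cv2
from plant import manip
def proj(pic,P,view=None):
    V=np.array(pic['view']) if view is None else view
    P=np.atleast_2d(P); C=(V[:3,:3]@P.T).T+V[:3,3]
    C=C*[1,-1,-1]
    return cv2.projectPoints(C,np.zeros(3),np.zeros(3),np.array(pic['mtx'],float),np.array(pic['distortion'],float))[0][:,0]
def ray(pic,uv,z,view=None):
    V=np.array(pic['view']) if view is None else view
    n=cv2.undistortPoints(np.array([[uv]],float),np.array(pic['mtx'],float),np.array(pic['distortion'],float))[0,0]
    d=V[:3,:3].T@np.array([n[0],-n[1],-1]); o=-V[:3,:3].T@V[:3,3]
    return o+d*(z-o[2])/d[2]
def wview(pic,st):
    T=np.eye(4);T[:3,:3]=np.array(st['orientation']);T[:3,3]=st['ee_pos']
    return np.linalg.inv(T@np.array(pic['mount']))
def save(pic,n,view=None): cv2.imwrite('pics/'+n+'.png',pic['color'][:,:,::-1])
E
python3 - <<'E'
from h import *
np.set_printoptions(precision=4,suppress=True)
st=manip.get_state();print(st)
for c in ['scene','top']:
    p=manip.snapshot(c);save(p,c+'0')
    print(c,-np.array(p['view'])[:3,:3].T@np.array(p['view'])[:3,3])
    for n in ['feeder','cover','opener','opener_grip','opener_tip','marker','stapler','cactus','mug','stamp','tape','parcel','cover_edge']:
        try: print(n,[(np.round(r['point'],3),round(r['p'],2)) for r in manip.boxes_of(n,p)[:2]])
        except Exception as e: print(n,e)
im=cv2.imread
cv2.imwrite('pics/a.png',cv2.resize(np.vstack([im('pics/scene0.png'),im('pics/top0.png')]),None,fx=.714,fy=.714) if 0 else np.hstack([im('pics/scene0.png')[:, :],im('pics/top0.png')])[:, :])
E
```

```text
pics
{'time': 0.0, 'qpos': array([ 1.5962,  0.5019, -0.4268,  1.5515,  0.2209,  1.1383, -0.2103]), 'joint_velocities': array([ 0.0002, -0.0004,  0.0002, -0.0002, -0.0021, -0.0015,  0.0002]), 'tau': array([  0.0002, -56.6602,  -5.8161, -27.9111,  -0.0687,   0.0312,
         0.0002]), 'ee_pos': array([ 0.1529, -0.631 ,  0.2257]), 'orientation': array([[ 0.9718,  0.2356, -0.0005],
       [ 0.2356, -0.9718,  0.0019],
       [ 0.    , -0.002 , -1.    ]]), 'force': array([-0.3696, -0.2548, -0.2467]), 'wrist_torque': array([0.0126, 0.0144, 0.0209]), 'grip_width': 0.09201238063366306}
scene [ 1.3713 -0.0971  0.952 ]
feeder [(array([0.739, 0.027, 0.121]), 0.8)]
cover [(array([0.65 , 0.02 , 0.124]), 0.8), (array([ 0.788, -0.004,  0.143]), 0.34)]
opener [(array([0.471, 0.383, 0.019]), 0.53)]
opener_grip [(array([0.468, 0.385, 0.012]), 0.74)]
opener_tip [(array([0.471, 0.387, 0.013]), 0.74), (array([ 0.461, -0.375,  0.041]), 0.18)]
marker [(array([ 0.475, -0.276,  0.019]), 0.46)]
stapler [(array([ 0.463, -0.373,  0.039]), 0.67), (array([0.471, 0.386, 0.016]), 0.51)]
cactus [(array([ 0.636, -0.35
[... 439 characters left out ...]
76), (array([ 0.735, -0.302,  0.07 ]), 0.3)]
cover [(array([0.645, 0.018, 0.126]), 0.59)]
opener [(array([0.469, 0.387, 0.022]), 0.95)]
opener_grip [(array([0.471, 0.387, 0.017]), 0.67)]
opener_tip [(array([0.468, 0.383, 0.021]), 0.95)]
marker [(array([ 0.455, -0.273,  0.015]), 0.8)]
stapler [(array([ 0.44 , -0.371,  0.038]), 0.87)]
cactus [(array([ 0.614, -0.346,  0.064]), 0.73)]
mug [(array([0.645, 0.432, 0.042]), 0.74)]
stamp [(array([ 0.44 , -0.372,  0.041]), 0.6), (array([ 0.342, -0.131,  0.014]), 0.5)]
tape [(array([ 0.784, -0.002,  0.138]), 0.84), (array([ 0.452, -0.272,  0.016]), 0.27)]
parcel [(array([ 0.737, -0.305,  0.067]), 0.97)]
cover_edge [(array([0.642, 0.018, 0.122]), 0.72)]
```

View pics/top0.png

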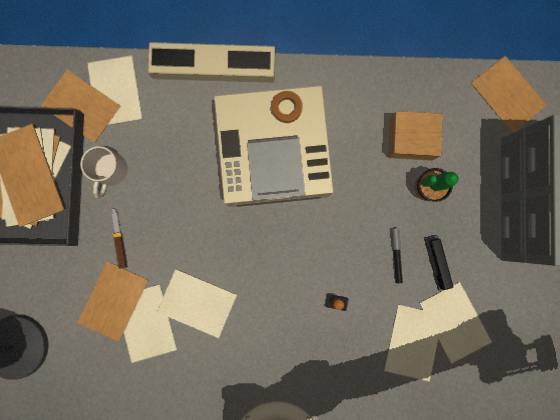

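View pics/scene0.png

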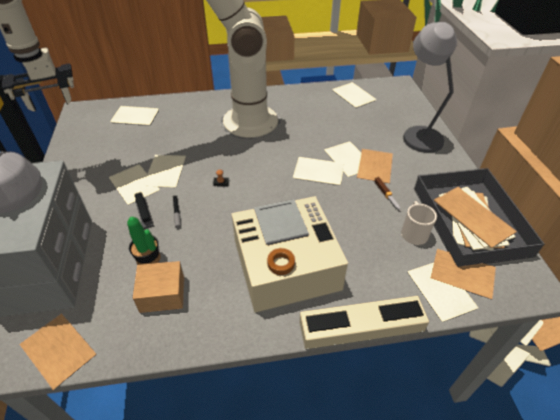

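The top view shows the opener at (114,210) tip to (123,267) butt, and the feeder top from (215,96) to (331,192) with the cover near (276,167) and its front edge towards the robot. The mug at (100,163) is near the opener's tip. I'll take a zoomed crop for accurate poses.

Run:
```python
import cv2,numpy as np
t=cv2.imread('pics/top0.png')
a=cv2.resize(t[200:275,90:150],None,fx=7,fy=7,interpolation=cv2.INTER_CUBIC) #420x525
b=cv2.resize(t[80:212,208:340],None,fx=4,fy=4,interpolation=cv2.INTER_CUBIC)#528x528
c=np.zeros((528,800,3),np.uint8)
a=cv2.resize(t[203:271,100:134],None,fx=7.75,fy=7.75,interpolation=cv2.INTER_CUBIC)
print(a.shape,b.shape)
c[:527,:263]=a[:527,:263]; c[:528,272:]=b
cv2.imwrite('pics/crop1.png',c)
```

```text
(527, 264, 3) (528, 528, 3)
```

View pics/crop1.png

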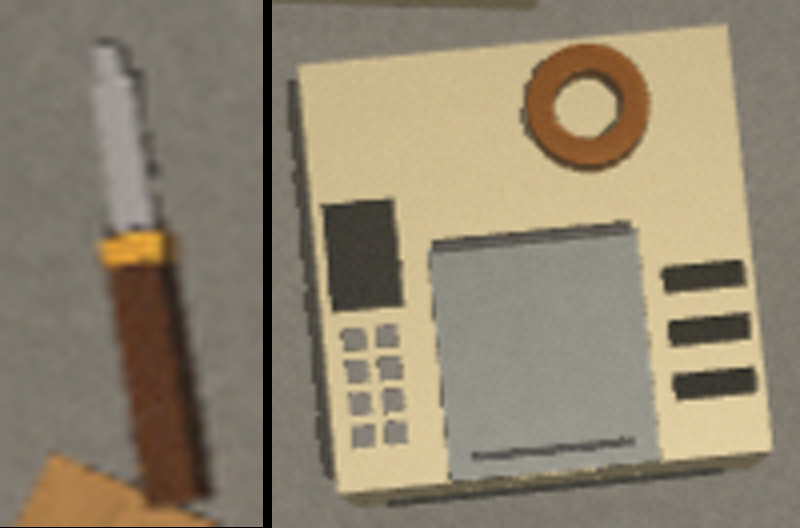

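Run:
```python
from h import *
np.set_printoptions(precision=4,suppress=True)
p=manip.snapshot('top')
A=lambda x,y:((x+.5)/7.75-.5+100,(y+.5)/7.75-.5+203)
B=lambda x,y:((x-272+.5)/4-.5+208,(y+.5)/4-.5+80)
tip=ray(p,A(103,42),.011);butt=ray(p,A(169,500),.022);col=ray(p,A(136,249),.02)
print('tip',tip,'butt',butt,'col',col,np.degrees(np.arctan2(*(tip-butt)[1::-1])),np.linalg.norm((tip-butt)[:2]))
c=[ray(p,B(*q),.12) for q in [(340,493),(772,450),(300,66),(727,26)]]
fl,fr,bl,br=c
for q in c: print(q)
for a,b in [(fl,bl),(fr,br)]: print('dep',np.linalg.norm(a-b),np.degrees(np.arctan2(*(b-a)[1::-1])))
for a,b in [(fr,fl),(br,bl)]: print('wid',np.linalg.norm(a-b),np.degrees(np.arctan2(*(b-a)[1::-1]))-90)
ctr=sum(c)/4;print('ctr',ctr)
cl,cr=[ray(p,B(*q),.125) for q in[(452,480),(660,458)]];print('cover',cl,cr,(cl+cr)/2)
```

```text
tip [0.5519 0.4076 0.011 ] butt [0.4125 0.3771 0.022 ] col [0.4883 0.3915 0.02  ] 12.366776596345876 0.14277919573144074
[0.564  0.1289 0.12  ]
[ 0.5943 -0.1078  0.12  ]
[0.8013 0.1593 0.12  ]
[ 0.8312 -0.0778  0.12  ]
dep 0.23926478445679553 7.305868755275289
dep 0.23883376714886456 7.22088875527527
wid 0.23860146167286772 7.289357472558848
wid 0.23895620848419027 7.185971635823833
ctr [0.6977 0.0257 0.12  ]
cover [0.5725 0.0675 0.125 ] [ 0.5877 -0.046   0.125 ] [0.5801 0.0108 0.125 ]
```

```bash
cat >> h.py <<'E'
def rel(P,yaw=None,st=None):
    st=st or manip.get_state(); R=np.array(st['orientation'])
    d=R.T@(np.array(P)-st['ee_pos'])*1000
    y0=np.degrees(np.arctan2(R[1,0],R[0,0]))
    return np.round(d,1), None if yaw is None else round((y0-yaw+180)%360-180,2)
E
python3 -c "
from h import *
for P in [(.42,-.30,.2257),(.46,0,.2257),(.463,.3884,.2257)]: print(rel(P,12.2))"
```

```text
(array([ 337.5, -259.5,    1. ]), np.float64(1.43))
(array([ 447.1, -541.6,    1. ]), np.float64(1.43))
(array([ 541.5, -918.4,    1.1]), np.float64(1.43))
```

Call:
servo_tool --commands '[{"tx": 25,"ty": -19,"tz": 0},{"tx": 74,"ty": -57,"tz": 0},{"tx": 123,"ty": -95,"tz": 0},{"tx": 172,"ty": -132,"tz": 0},{"tx": 221,"ty": -170,"tz": 0},{"tx": 270,"ty": -208,"tz": 0},{"tx": 318,"ty": -247,"tz": 0},{"tx": 350,"ty": -300,"tz": 0},{"tx": 372,"ty": -357,"tz": 0},{"tx": 393,"ty": -413,"tz": 0}]' --grip 1

```text
$.commands[0]: bad value
```

Call:
servo_tool --commands '[{"tx": 22,"ty": -58},{"tx": 40,"ty": -117},{"tx": 56,"ty": -177},{"tx": 72,"ty": -237},{"tx": 87,"ty": -297},{"tx": 102,"ty": -357},{"tx": 117,"ty": -417,"tz": 10},{"tx": 132,"ty": -465,"tz": 40},{"tx": 144,"ty": -497,"tz": 60,"turn": 1.4},{"tx": 148,"ty": -505,"tz": 80,"turn": 1.4}]'

```text
$.commands[0]: bad value
```

Call:
servo_tool --commands '[{"tx": 25,"ty": -19,"tz": 0,"turn": 0},{"tx": 74,"ty": -57,"tz": 0,"turn": 0},{"tx": 123,"ty": -95,"tz": 0,"turn": 0},{"tx": 172,"ty": -132,"tz": 0,"turn": 0},{"tx": 221,"ty": -170,"tz": 0,"turn": 0},{"tx": 270,"ty": -208,"tz": 0,"turn": 0},{"tx": 318,"ty": -247,"tz": 0,"turn": 0},{"tx": 350,"ty": -300,"tz": 0,"turn": 0},{"tx": 372,"ty": -357,"tz": 0,"turn": 0},{"tx": 393,"ty": -413,"tz": 0,"turn": 0}]' --grip 1

```text
time: 2.7
ee_pos: [0.4382, -0.1356, 0.227]
orientation: [[0.972, 0.236, 0.001], [0.236, -0.972, -0.0], [0.001, 0.001, -1.0]]
force: [1.4, -0.2, 0.8]
grip_width: 0.0921
```

Call:
servo_tool --commands '[{"tx": 22,"ty": -56,"tz": 0,"turn": 0},{"tx": 40,"ty": -114,"tz": 0,"turn": 0},{"tx": 56,"ty": -174,"tz": 0,"turn": 0},{"tx": 72,"ty": -234,"tz": 0,"turn": 0},{"tx": 87,"ty": -294,"tz": 0,"turn": 0},{"tx": 102,"ty": -354,"tz": 0,"turn": 0},{"tx": 117,"ty": -412,"tz": 10,"turn": 0},{"tx": 132,"ty": -462,"tz": 30,"turn": 1},{"tx": 144,"ty": -495,"tz": 50,"turn": 1.4},{"tx": 148,"ty": -503,"tz": 60,"turn": 1.4}]'

```text
time: 3.95
ee_pos: [0.4617, 0.3885, 0.1656]
orientation: [[0.977, 0.215, -0.002], [0.215, -0.977, 0.001], [-0.002, -0.001, -1.0]]
force: [-0.1, 0.1, 0.3]
grip_width: 0.0916
```

Call:
servo_tool --commands '[{"tx": 0,"ty": 0,"tz": 0,"turn": 0},{"tx": 0,"ty": 0,"tz": 0,"turn": 0}]'

```text
time: 4.2
ee_pos: [0.464, 0.3843, 0.1673]
orientation: [[0.978, 0.21, 0.001], [0.21, -0.978, -0.001], [0.001, 0.001, -1.0]]
force: [-0.7, 0.0, 0.0]
grip_width: 0.0917
```

Run:
```python
from h import *
np.set_printoptions(precision=4,suppress=True)
st=manip.get_state();p=manip.snapshot('wrist');save(p,'w1');V=wview(p,st)
print(st['ee_pos'],st['force'],np.degrees(np.arctan2(st['orientation'][1,0],st['orientation'][0,0])))
d=np.array([np.cos(np.radians(12.2)),np.sin(np.radians(12.2))])
g=np.array([.4487,.3851])
P=[np.r_[g+a*d,z] for a,z in [(.106,.011),(-.0375,.022),(.0415,.02),(.0365,.022)]]+[[.463,.3884,.022]]
print(proj(p,P,V))
im=p['color'][:,:,::-1].copy()
for u in proj(p,P,V): cv2.circle(im,tuple(int(round(v)) for v in u),3,(0,0,255),1)
cv2.imwrite('pics/w1o.png',im)
for n in ['opener','opener_tip','opener_grip']: print(n,manip.boxes_of(n,p)[:1])
```

```text
[0.464  0.3843 0.1673] [-0.6873  0.0225  0.0072] 12.115644107002856
[[275.5799  98.9387]
 [276.2742 252.1557]
 [275.835  171.2714]
 [275.8379 176.9845]
 [275.7517 200.1136]]
opener [{'point': [0.4739, 0.3864, 0.0205], 'p': 0.6}]
opener_tip [{'point': [0.4757, 0.3941, 0.0216], 'p': 0.65}]
opener_grip [{'point': [0.4784, 0.3867, 0.0201], 'p': 0.9}]
```

View pics/w1o.png

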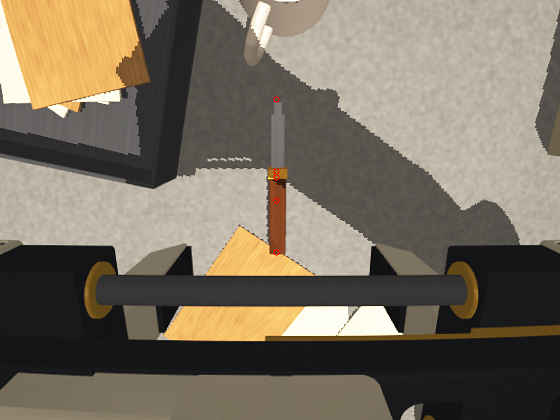

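The wrist view confirms the pose. The tip is at (278,98) against a predicted (276,99), and the handle runs from (277,178) to (277,253).

Call:
servo_tool --commands '[{"tx": 0,"ty": -3,"tz": 30,"turn": 0},{"tx": 0,"ty": -3,"tz": 75,"turn": 0},{"tx": 0,"ty": -3,"tz": 115,"turn": 0},{"tx": 0,"ty": -3,"tz": 140,"turn": 0},{"tx": 0,"ty": -3,"tz": 155,"turn": 0},{"tx": 0,"ty": -3,"tz": 161,"turn": 0},{"tx": 0,"ty": -3,"tz": 163,"turn": 0},{"tx": 0,"ty": -3,"tz": 163,"turn": 0}]'

```text
time: 5.4
ee_pos: [0.463, 0.3894, 0.0046]
orientation: [[0.977, 0.212, 0.001], [0.212, -0.977, 0.001], [0.001, -0.001, -1.0]]
force: [-0.6, -0.1, 0.8]
grip_width: 0.0918
```

Call:
servo_tool --commands '[{"tx": 0,"ty": 0,"tz": 0,"turn": 0},{"tx": 0,"ty": 0,"tz": 0,"turn": 0},{"tx": 0,"ty": 0,"tz": 0,"turn": 0},{"tx": 0,"ty": 0,"tz": 0,"turn": 0},{"tx": 0,"ty": 0,"tz": 0,"turn": 0},{"tx": 0,"ty": 0,"tz": 0,"turn": 0},{"tx": 0,"ty": 0,"tz": 0,"turn": 0},{"tx": 0,"ty": 0,"tz": 0,"turn": 0}]' --grip -1 --newtons 50

```text
time: 6.4
ee_pos: [0.4625, 0.3888, 0.0037]
orientation: [[0.977, 0.212, 0.0], [0.212, -0.977, -0.0], [-0.0, 0.0, -1.0]]
force: [0.6, -0.6, 0.3]
grip_width: 0.0162
```

Call:
servo_tool --commands '[{"tx": 0,"ty": 0,"tz": -10,"turn": 0},{"tx": 0,"ty": 0,"tz": -40,"turn": 0},{"tx": 0,"ty": 0,"tz": -90,"turn": 0},{"tx": 0,"ty": 10,"tz": -130,"turn": 0},{"tx": -6,"ty": 40,"tz": -150,"turn": 0},{"tx": -19,"ty": 85,"tz": -160,"turn": 1},{"tx": -31,"ty": 135,"tz": -160,"turn": 2},{"tx": -43,"ty": 187,"tz": -160,"turn": 3},{"tx": -55,"ty": 240,"tz": -160,"turn": 4},{"tx": -67,"ty": 293,"tz": -160,"turn": 5}]'

```text
time: 7.65
ee_pos: [0.4589, 0.0868, 0.1644]
orientation: [[0.992, 0.126, 0.001], [0.126, -0.992, -0.0], [0.001, 0.0, -1.0]]
force: [0.9, 0.5, -0.5]
grip_width: 0.0157
```

Call:
servo_tool --commands '[{"tx": -4,"ty": 40,"tz": 0,"turn": 0},{"tx": -8,"ty": 72,"tz": 0,"turn": 0},{"tx": -12,"ty": 88,"tz": 0,"turn": 0},{"tx": -12,"ty": 90,"tz": 0,"turn": 0},{"tx": -12,"ty": 90,"tz": 0,"turn": 0},{"tx": -12,"ty": 90,"tz": 0,"turn": 0}]'

```text
time: 8.4
ee_pos: [0.4586, -0.0012, 0.1639]
orientation: [[0.992, 0.128, 0.0], [0.128, -0.992, 0.0], [0.0, -0.0, -1.0]]
force: [-0.6, 1.0, -1.4]
grip_width: 0.0156
```

Run:
```python
from h import *
np.set_printoptions(precision=4,suppress=True)
st=manip.get_state();p=manip.snapshot('wrist');V=wview(p,st);t=manip.snapshot('top');s=manip.snapshot('scene');save(s,'s2')
save(p,'w2');save(t,'t2');R=np.array(st['orientation'])
print(st['ee_pos'],st['force'],st['grip_width'],np.degrees(np.arctan2(R[1,0],R[0,0])))
T=lambda x,z:R@np.array([x,0,z])+st['ee_pos']
P=[T(.091,-.0073),T(.0265,-.0073),T(.0215,-.0183)]
y=np.radians(7.25);F=lambda x,yy,z:np.array([.5787+x*np.cos(y)-yy*np.sin(y),.0105+x*np.sin(y)+yy*np.cos(y),z])
Q=[F(0,.12,.12),F(0,-.12,.12),F(0,.022,.12),F(0,-.022,.12),F(0,.058,.125),F(0,-.058,.125)]
def ov(pic,V=None):
    im=pic['color'][:,:,::-1].copy();im=cv2.resize(im,None,fx=2,fy=2)
    for i,u in enumerate(proj(pic,P+Q,V)*2+.5): cv2.circle(im,tuple(int(round(v)) for v in u),4,(0,0,255) if i<3 else (255,0,0),1)
    return im
a=ov(p,V);b=ov(t)
print(proj(p,P+Q,V),proj(t,P+Q))
c=np.hstack([cv2.resize(a[0:420,360:760],None,fx=1,fy=1),b[200:620,400:800]])
cv2.imwrite('pics/c2.png',c)
```

```text
[ 0.4586 -0.0012  0.1639] [-0.6168  1.0348 -1.3821] 0.01559987137654522 7.334154724056436
[[280.0384  71.1582]
 [280.1684 217.0007]
 [280.1586 234.6056]
 [ 76.8553  33.8354]
 [495.6434  34.9454]
 [247.4204  29.5344]
 [326.2462  29.7432]
 [180.7901  27.8974]
 [392.945   28.4727]] [[278.3755 209.8911]
 [281.4749 240.6094]
 [281.7454 243.0371]
 [224.3194 203.0704]
 [332.9629 192.3307]
 [268.7922 198.6752]
 [288.7073 196.7065]
 [252.3554 200.1112]
 [305.0953 194.8981]]
```

View pics/c2.png

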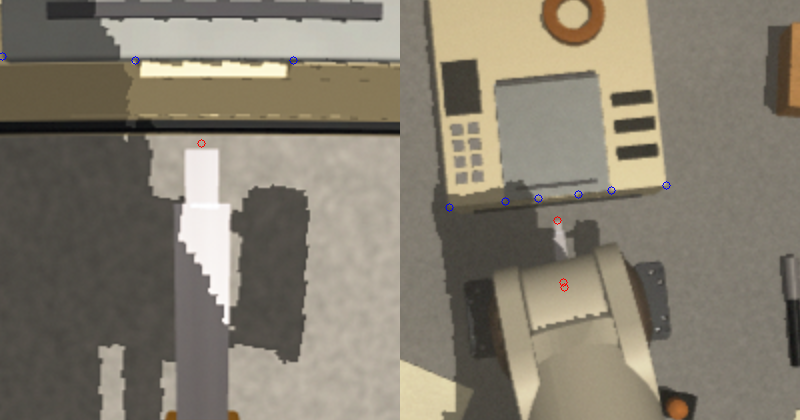

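The blade lines up with the notch: the tip is at crop (201,150) and the bright notch spans 140–287, centred on 214, exactly as predicted. I'll shift 3.6 mm sideways, lower and insert.

Call:
servo_tool --commands '[{"tx": 0,"ty": 3.6,"tz": 15,"turn": 0},{"tx": 0,"ty": 3.6,"tz": 40,"turn": 0},{"tx": 0,"ty": 3.6,"tz": 55,"turn": 0},{"tx": 0,"ty": 3.6,"tz": 59.5,"turn": 0},{"tx": 0,"ty": 3.6,"tz": 59.5,"turn": 0},{"tx": 0,"ty": 3.6,"tz": 59.5,"turn": 0},{"tx": 0,"ty": 3.6,"tz": 59.5,"turn": 0}]'

```text
time: 9.43
ee_pos: [0.4595, -0.0061, 0.1048]
orientation: [[0.992, 0.126, 0.001], [0.126, -0.992, -0.0], [0.001, 0.0, -1.0]]
force: [0.5, -0.1, -1.1]
grip_width: 0.0157
```

Run:
```python
from h import *
np.set_printoptions(precision=4,suppress=True)
st=manip.get_state();p=manip.snapshot('wrist');V=wview(p,st);s=manip.snapshot('scene')
R=np.array(st['orientation'])
print(st['ee_pos'],st['force'],st['grip_width'],np.degrees(np.arctan2(R[1,0],R[0,0])))
T=lambda x,z:R@np.array([x,0,z])+st['ee_pos']
P=[T(.091,-.0073),T(.0315,-.0073)]
y=np.radians(7.25);F=lambda x,yy,z:np.array([.5787+x*np.cos(y)-yy*np.sin(y),.0105+x*np.sin(y)+yy*np.cos(y),z])
Q=[F(0,.022,.12),F(0,-.022,.12),F(0,.022,.105),F(0,-.022,.105)]
im=cv2.resize(p['color'][:,:,::-1].copy(),None,fx=2,fy=2)
for i,u in enumerate(proj(p,P+Q,V)*2+.5): cv2.circle(im,tuple(int(round(v)) for v in u),4,(0,0,255) if i<2 else (255,0,0),1)
print(proj(p,P+Q,V)*2)
cv2.imwrite('pics/c3.png',im[0:500,360:760])
o=np.array(st['ee_pos'])-F(0,0,0);print('TCP in feeder',o[0]*np.cos(y)+o[1]*np.sin(y),-o[0]*np.sin(y)+o[1]*np.cos(y))
```

```text
[ 0.4595 -0.0061  0.1048] [ 0.4814 -0.1102 -1.1313] 0.015675068414089336 7.220003607919357
[[560.075  142.3177]
 [560.3152 413.4185]
 [438.9059 -21.5629]
 [665.9914 -21.9255]
 [451.1369   5.3728]
 [655.3863   5.074 ]]
TCP in feeder -0.12037323723191949 -0.0013902681131989902
```

View pics/c3.png

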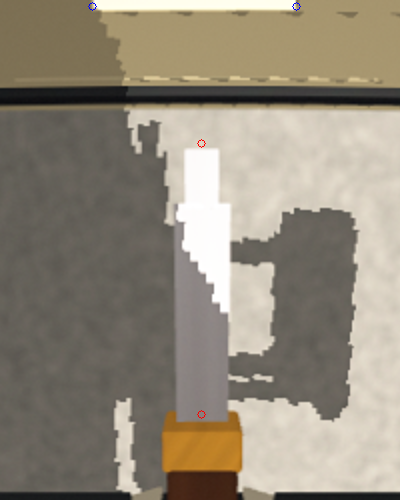

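The blade is centred on the notch and level. The tip and the collar are both about 1.5 mm nearer than modelled, so it has not drooped. Next is the insertion.

Call:
servo_tool --commands '[{"tx": 8,"ty": -1,"tz": 0,"turn": 0},{"tx": 20,"ty": -1,"tz": 0,"turn": 0},{"tx": 32,"ty": -1,"tz": 0,"turn": 0},{"tx": 42,"ty": -1,"tz": 0,"turn": 0},{"tx": 49,"ty": -1,"tz": 0,"turn": 0},{"tx": 52,"ty": -1,"tz": 0,"turn": 0},{"tx": 52,"ty": -1,"tz": 0,"turn": 0},{"tx": 52,"ty": -1,"tz": 0,"turn": 0}]'

```text
time: 10.52
ee_pos: [0.51, 0.0014, 0.1042]
orientation: [[0.992, 0.126, -0.0], [0.126, -0.992, -0.0], [-0.0, 0.0, -1.0]]
force: [0.6, -0.5, -0.3]
grip_width: 0.0156
```

Call:
servo_tool --commands '[{"tx": 0,"ty": 0,"tz": -4,"turn": 0},{"tx": 0,"ty": 0,"tz": -8,"turn": 0},{"tx": 0,"ty": 0,"tz": -12,"turn": 0},{"tx": 0,"ty": 0,"tz": -16,"turn": 0},{"tx": 0,"ty": 0,"tz": -20,"turn": 0},{"tx": 0,"ty": 0,"tz": -24,"turn": 0},{"tx": 0,"ty": 0,"tz": -28,"turn": 0},{"tx": 0,"ty": 0,"tz": -32,"turn": 0},{"tx": 0,"ty": 0,"tz": -36,"turn": 0},{"tx": 0,"ty": 0,"tz": -40,"turn": 0}]'

```text
time: 11.78
ee_pos: [0.5104, 0.0015, 0.1445]
orientation: [[0.992, 0.126, 0.0], [0.126, -0.992, -0.0], [-0.0, 0.0, -1.0]]
force: [0.1, -0.2, -1.4]
grip_width: 0.0153
```

Call:
servo_tool --commands '[{"tx": 0,"ty": 0,"tz": -2,"turn": 0},{"tx": 0,"ty": 0,"tz": -3,"turn": 0},{"tx": 0,"ty": 0,"tz": -3,"turn": 0},{"tx": 0,"ty": 0,"tz": -3,"turn": 0},{"tx": 0,"ty": 0,"tz": -3,"turn": 0},{"tx": 0,"ty": 0,"tz": -3,"turn": 0},{"tx": 0,"ty": 0,"tz": -3,"turn": 0},{"tx": 0,"ty": 0,"tz": -3,"turn": 0}]'

```text
time: 12.78
ee_pos: [0.5104, 0.0015, 0.1472]
orientation: [[0.992, 0.126, 0.0], [0.126, -0.992, -0.0], [0.0, 0.0, -1.0]]
force: [-0.4, -0.2, -1.0]
grip_width: 0.0154
```

Run:
```python
from h import *
p=manip.snapshot('wrist');s=manip.snapshot('scene');t=manip.snapshot('top')
save(t,'t4')
c=np.hstack([cv2.resize(p['color'][:,:,::-1],(400,300)),s['color'][150:330,180:400,::-1].copy().repeat(2,0)[:300].repeat(2,1)[:,:400]])
cv2.imwrite('pics/c4.png',c)
print(manip.get_state()['force'])
```

```text
[-0.54436486  1.2605144  -1.15370494]
```

View pics/c4.png

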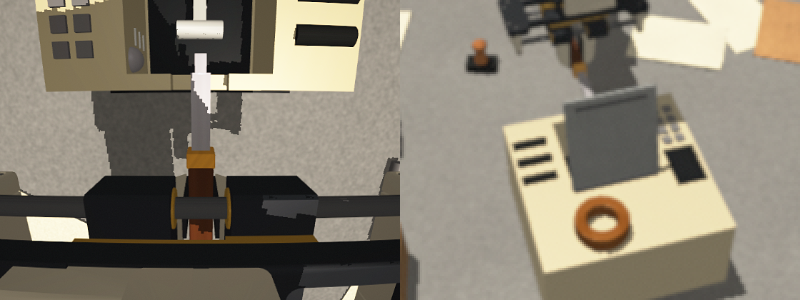

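The cover now stands open: the scene crop shows the upright plate at (612,140), and the wrist view shows the thumb bar at (200,30). I'll back out and lay the opener down.

Call:
servo_tool --commands '[{"tx": -10,"ty": 0,"tz": 0,"turn": 0},{"tx": -35,"ty": 0,"tz": -3,"turn": 0},{"tx": -53,"ty": -12,"tz": -5,"turn": 0},{"tx": -55,"ty": -50,"tz": -5,"turn": 0},{"tx": -50,"ty": -100,"tz": -5,"turn": -1},{"tx": -42,"ty": -155,"tz": -5,"turn": -2},{"tx": -33,"ty": -210,"tz": -5,"turn": -3},{"tx": -24,"ty": -262,"tz": -5,"turn": -4},{"tx": -14,"ty": -310,"tz": 0,"turn": -5},{"tx": -6,"ty": -345,"tz": 15,"turn": -5}]'

```text
time: 14.18
ee_pos: [0.4608, 0.3457, 0.1328]
orientation: [[0.977, 0.214, 0.001], [0.214, -0.977, 0.002], [0.002, -0.001, -1.0]]
force: [0.1, -0.3, -0.4]
grip_width: 0.0155
```

Call:
servo_tool --commands '[{"tx": 1,"ty": -10,"tz": 25,"turn": 0},{"tx": 1,"ty": -15,"tz": 55,"turn": 0},{"tx": 1,"ty": -15,"tz": 85,"turn": 0},{"tx": 1,"ty": -15,"tz": 105,"turn": 0},{"tx": 1,"ty": -15,"tz": 115,"turn": 0},{"tx": 1,"ty": -15,"tz": 118,"turn": 0},{"tx": 1,"ty": -15,"tz": 118,"turn": 0}]'

```text
time: 15.05
ee_pos: [0.4593, 0.3582, 0.0149]
orientation: [[0.977, 0.212, 0.001], [0.212, -0.977, 0.001], [0.001, -0.0, -1.0]]
force: [-0.3, 0.3, -0.7]
grip_width: 0.0159
```

Call:
servo_tool --commands '[{"tx": 0,"ty": 0,"tz": 4,"turn": 0},{"tx": 0,"ty": 0,"tz": 7,"turn": 0},{"tx": 0,"ty": 0,"tz": 9,"turn": 0},{"tx": 0,"ty": 0,"tz": 10.5,"turn": 0},{"tx": 0,"ty": 0,"tz": 11,"turn": 0},{"tx": 0,"ty": 0,"tz": 11,"turn": 0}]'

```text
time: 15.8
ee_pos: [0.4588, 0.3579, 0.0037]
orientation: [[0.977, 0.212, 0.0], [0.212, -0.977, -0.0], [0.0, 0.0, -1.0]]
force: [-1.2, -2.1, 5.0]
grip_width: 0.0158
```

Call:
servo_tool --commands '[{"tx": 0,"ty": 0,"tz": 0,"turn": 0},{"tx": 0,"ty": 0,"tz": 0,"turn": 0},{"tx": 0,"ty": 0,"tz": 0,"turn": 0},{"tx": 0,"ty": 0,"tz": 0,"turn": 0},{"tx": 0,"ty": 0,"tz": 0,"turn": 0},{"tx": 0,"ty": 0,"tz": -10,"turn": 0},{"tx": 0,"ty": 0,"tz": -40,"turn": 0},{"tx": 0,"ty": 0,"tz": -90,"turn": 0},{"tx": 0,"ty": 0,"tz": -140,"turn": 0},{"tx": 0,"ty": 0,"tz": -180,"turn": 0}]' --grip 0.3

```text
time: 17.05
ee_pos: [0.4591, 0.3584, 0.1862]
orientation: [[0.977, 0.212, 0.002], [0.212, -0.977, 0.001], [0.002, -0.001, -1.0]]
force: [0.2, -0.0, -0.5]
grip_width: 0.0594
```

Run:
```python
from h import *
np.set_printoptions(precision=4,suppress=True)
st=manip.get_state();print(st['ee_pos'],st['force'],st['grip_width'],st['time'])
y=np.radians(7.25);F=lambda x,yy,z:np.array([.5787+x*np.cos(y)-yy*np.sin(y),.0105+x*np.sin(y)+yy*np.cos(y),z])
print(F(.045,0,.18),rel(F(.045,0,.18),7.25))
p=manip.snapshot('wrist');t=manip.snapshot('top')
for q in (p,t): print([(np.round(r['point'],3),r['p']) for r in manip.boxes_of('opener',q)[:2]])
print([(np.round(r['point'],3),r['p']) for r in manip.boxes_of('thumb_bar',t)[:2]])
c=np.hstack([cv2.resize(p['color'][:,:,::-1],(400,300)),cv2.resize(t['color'][:,:,::-1],(400,300))])
cv2.imwrite('pics/c5.png',c)
```

```text
[0.4591 0.3584 0.1862] [ 0.1744 -0.0165 -0.4597] 0.05940621897803892 17.05
[0.6233 0.0162 0.18  ] (array([ 87.9, 369.3,   6.1]), np.float64(5.0))
[(array([0.473, 0.358, 0.023]), 0.71)]
[(array([0.692, 0.029, 0.121]), 0.67), (array([0.427, 0.352, 0.022]), 0.63)]
[(array([0.643, 0.023, 0.108]), 0.81)]
```

View pics/c5.png

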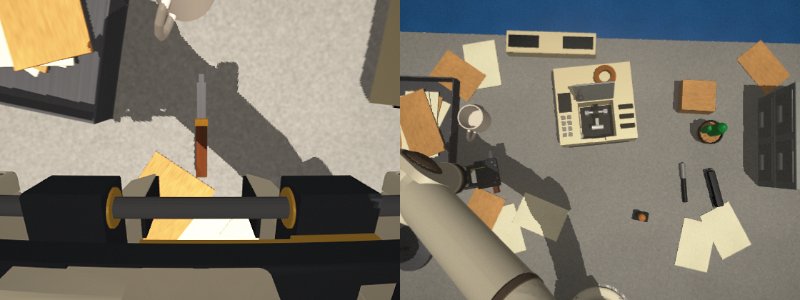

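The opener lies flat at wrist-view (201,75)–(201,177) and nothing else has moved. Next I'll go above the thumb bar with the fingers shut.

Call:
servo_tool --commands '[{"tx": 4,"ty": 17,"tz": 0,"turn": 0.5},{"tx": 15,"ty": 62,"tz": 0,"turn": 1},{"tx": 27,"ty": 115,"tz": 0,"turn": 2},{"tx": 40,"ty": 170,"tz": 0,"turn": 3},{"tx": 53,"ty": 225,"tz": 0,"turn": 4},{"tx": 66,"ty": 279,"tz": 0,"turn": 5},{"tx": 78,"ty": 329,"tz": 3,"turn": 5},{"tx": 86,"ty": 361,"tz": 6,"turn": 5},{"tx": 88,"ty": 369,"tz": 6,"turn": 5},{"tx": 88,"ty": 369,"tz": 6,"turn": 5}]' --grip -1 --newtons 30

```text
time: 18.55
ee_pos: [0.6222, 0.0156, 0.1763]
orientation: [[0.992, 0.125, -0.002], [0.125, -0.992, 0.001], [-0.002, -0.001, -1.0]]
force: [-0.0, 1.8, 0.3]
grip_width: 0.0005
```

Call:
servo_tool --commands '[{"tx": 0,"ty": 0,"tz": 0,"turn": 0},{"tx": 0,"ty": 0,"tz": 0,"turn": 0},{"tx": 0,"ty": 0,"tz": 0,"turn": 0}]'

```text
time: 18.92
ee_pos: [0.6229, 0.017, 0.1775]
orientation: [[0.992, 0.127, 0.0], [0.127, -0.992, 0.0], [0.0, -0.0, -1.0]]
force: [0.6, 1.0, 0.3]
grip_width: 0.0003
```

Run:
```python
from h import *
np.set_printoptions(precision=4,suppress=True)
st=manip.get_state();print(st['ee_pos'],st['force'],st['grip_width'],st['time'])
y=np.radians(7.25);F=lambda x,yy,z:np.array([.5787+x*np.cos(y)-yy*np.sin(y),.0105+x*np.sin(y)+yy*np.cos(y),z])
print(rel(F(.045,0,.12),7.25))
p=manip.snapshot('wrist');V=wview(p,st);s=manip.snapshot('scene')
for q in (p,s): print([(np.round(r['point'],3),r['p']) for r in manip.boxes_of('thumb_bar',q)[:2]])
P=[F(.039,.018,.104),F(.039,-.018,.104),F(.046,0,.111),F(.053,.018,.104),F(.053,-.018,.104)]
im=cv2.resize(p['color'][:,:,::-1].copy(),None,fx=1.4,fy=1.4)
for u in proj(p,P,V)*1.4: cv2.circle(im,tuple(int(round(v)) for v in u),3,(0,0,255),1)
cv2.imwrite('pics/c6.png',im[:590]);print(proj(p,P,V)*1.4)
```

```text
[0.6229 0.017  0.1775] [0.5983 0.9647 0.3216] 0.0002592228156133807 18.925
(array([ 0.4,  0.9, 57.5]), np.float64(0.07))
[(array([0.655, 0.02 , 0.108]), 0.72)]
[]
[[359.6443 320.8791]
 [428.4708 320.9106]
 [394.1217 311.9471]
 [359.1543 294.9839]
 [429.0341 295.0219]]
```

View pics/c6.png

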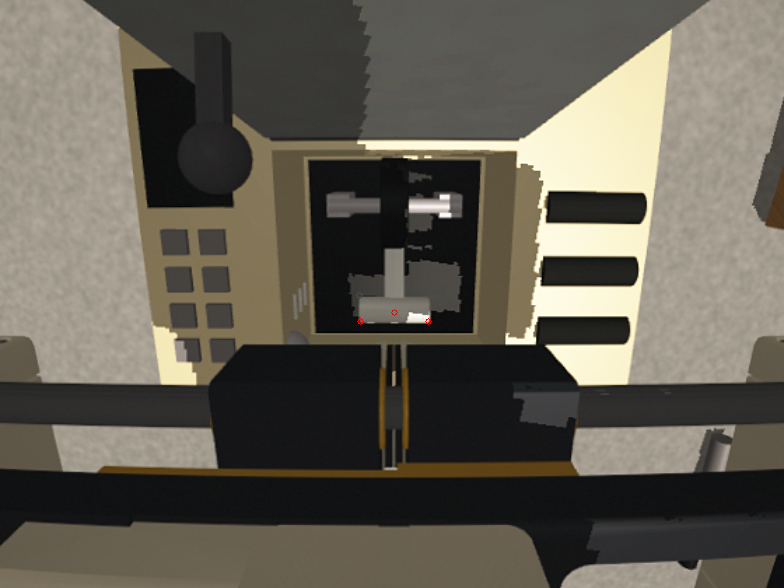

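The thumb bar is exactly where predicted (360–429, 295–321). There is an unlisted dark ball on a rod at (215,155), so I'll check it from the scene camera before descending.

Run:
```python
from h import *
s=manip.snapshot('scene');save(s,'s7')
cv2.imwrite('pics/c7.png',cv2.resize(s['color'][120:320,200:400,::-1],None,fx=3,fy=3,interpolation=cv2.INTER_CUBIC))
```

```text
(no output)
```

View pics/c7.png

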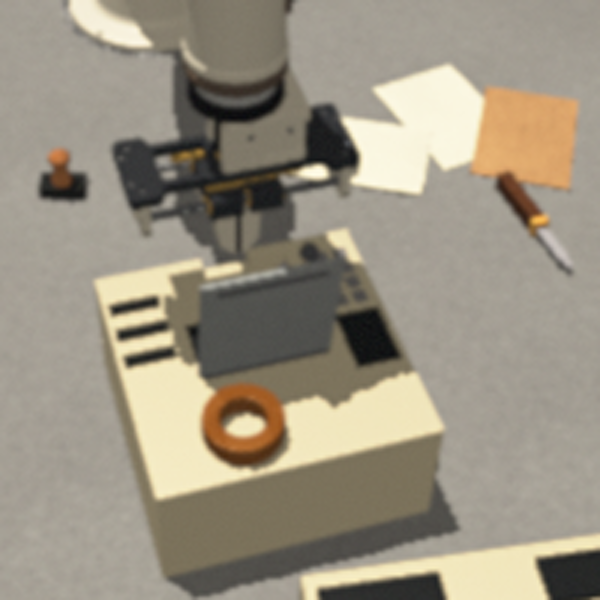

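Run:
```python
from h import *
np.set_printoptions(precision=4,suppress=True)
st=manip.get_state();p=manip.snapshot('wrist');V=wview(p,st);s=manip.snapshot('scene')
def L(pic,uv,V=None): a=ray(pic,uv,0,V);b=ray(pic,uv,.3,V);return a,(b-a)/np.linalg.norm(b-a)
a,d=L(p,(153.6,110.7),V)
y=np.radians(7.25)
def inF(q): o=q-np.array([.5787,.0105,0]);return o[0]*np.cos(y)+o[1]*np.sin(y),-o[0]*np.sin(y)+o[1]*np.cos(y),q[2]
for uv in [(304,203.3)]:
    b,e=L(s,uv)
    t=np.linalg.lstsq(np.c_[d,-e],b-a,rcond=None)[0];A=a+d*t[0];B=b+e*t[1];print('ball',A,B,np.linalg.norm(A-B),'feeder',inF((A+B)/2))
c=[q for q in [(215,155),(212,35)]]
for z in (.12,.15,.2,.25): print(z,inF(ray(p,(153.6,110.7),z,V)),inF(ray(p,(151.4,25),z,V)))
print(st['time'],st['ee_pos'])
```

```text
ball [0.6907 0.0653 0.2258] [0.6901 0.0692 0.2273] 0.004251378399008026 feeder (np.float64(0.11798986493763089), np.float64(0.04218604262763956), np.float64(0.2265177102334222))
0.12 (np.float64(0.12230288564336761), np.float64(0.07941373330102884), np.float64(0.12)) (np.float64(0.17219586579631657), np.float64(0.07683746985339686), np.float64(0.12))
0.15 (np.float64(0.12109441962698844), np.float64(0.0682904810121318), np.float64(0.15)) (np.float64(0.16402618950671347), np.float64(0.06607366515659012), np.float64(0.15))
0.2 (np.float64(0.11908030959968971), np.float64(0.049751727197303336), np.float64(0.2)) (np.float64(0.15041006235737492), np.float64(0.04813399066191218), np.float64(0.2))
0.25 (np.float64(0.11706619957239112), np.float64(0.031212973382474904), np.float64(0.25)) (np.float64(0.1367939352080364), np.float64(0.030194316167234267), np.float64(0.25))
19.175 [0.623  0.016  0.1773]
```

Run:
```python
from h import *
np.set_printoptions(precision=4,suppress=True)
p=manip.snapshot('wrist');print(np.array(p['mount']))
im=cv2.imread('pics/t4.png');
```

```text
[[-0.0004  0.9658  0.2593  0.0691]
 [ 1.      0.0007 -0.001   0.0002]
 [-0.0011  0.2593 -0.9658 -0.1577]
 [ 0.      0.      0.      1.    ]]
```

Run:
```python
from h import *
np.set_printoptions(precision=1,suppress=True)
st=manip.get_state();s=manip.snapshot('scene');R=np.array(st['orientation'])
P=[R@np.array(q)+st['ee_pos'] for q in [(.069,0,-.158),(.069,.045,-.158),(.069,-.045,-.158),(.0375,0,-.066),(0,0,0)]]
print((proj(s,P)-[200,120])*3)
y=np.radians(7.25);F=lambda x,yy,z:np.array([.5787+x*np.cos(y)-yy*np.sin(y),.0105+x*np.sin(y)+yy*np.cos(y),z])
print(rel(F(.043,0,.115),7.25),st['qpos'])
```

```text
[[259.3 155.8]
 [200.1 167. ]
 [317.4 144.8]
 [246.4 216.1]
 [233.7 241.3]]
(array([-1.6, -0.3, 62.2]), np.float64(-0.03)) [ 0.4  0.5 -0.6  1.7  0.3  1.  -1.8]
```

The ball sits at feeder (118, 42, 226 mm), so it is a knob on the opened cover's underside, near where the wrist camera would come down. I'll back off, turn the tool half round so the camera side faces the robot, then come back and press.

Call:
servo_tool --commands '[{"tx": -20,"ty": 0,"tz": -5,"turn": 0},{"tx": -60,"ty": 0,"tz": -15,"turn": 0},{"tx": -95,"ty": 0,"tz": -20,"turn": 0},{"tx": -110,"ty": 0,"tz": -20,"turn": 8},{"tx": -110,"ty": 0,"tz": -20,"turn": 18},{"tx": -110,"ty": 0,"tz": -20,"turn": 28},{"tx": -110,"ty": 0,"tz": -20,"turn": 38},{"tx": -110,"ty": 0,"tz": -20,"turn": 48},{"tx": -110,"ty": 0,"tz": -20,"turn": 58},{"tx": -110,"ty": 0,"tz": -20,"turn": 68}]'

```text
time: 20.62
ee_pos: [0.5111, 0.0005, 0.1921]
orientation: [[0.579, -0.815, -0.013], [-0.815, -0.579, -0.001], [-0.007, 0.012, -1.0]]
force: [-0.3, 0.1, -1.4]
grip_width: 0.0002
```

```bash
python3 -c "
from h import *
s=manip.get_state();print(s['qpos'],s['ee_pos'],rel(s['ee_pos'],187.25,s))"
```

```text
[-0.0823614   0.27064975  0.03364089  1.93225151 -0.01074876  0.9523729
 -2.56731308] [5.11111217e-01 4.72208260e-04 1.92148315e-01] (array([0., 0., 0.]), np.float64(118.15))
```

That was the wrong direction, since joint 7 is at its limit. I'll turn the other way.

Call:
servo_tool --commands '[{"tx": 0,"ty": 0,"tz": 0,"turn": -4},{"tx": 0,"ty": 0,"tz": 0,"turn": -14},{"tx": 0,"ty": 0,"tz": 0,"turn": -24},{"tx": 0,"ty": 0,"tz": 0,"turn": -34},{"tx": 0,"ty": 0,"tz": 0,"turn": -44},{"tx": 0,"ty": 0,"tz": 0,"turn": -54},{"tx": 0,"ty": 0,"tz": 0,"turn": -64},{"tx": 0,"ty": 0,"tz": 0,"turn": -74},{"tx": 0,"ty": 0,"tz": 0,"turn": -84},{"tx": 0,"ty": 0,"tz": 0,"turn": -94}]'

```text
time: 21.88
ee_pos: [0.511, 0.0015, 0.192]
orientation: [[0.765, 0.644, -0.014], [0.644, -0.765, -0.002], [-0.012, -0.008, -1.0]]
force: [-0.3, 0.3, -0.1]
grip_width: 0.0007
```

Call:
servo_tool --commands '[{"tx": 0,"ty": 0,"tz": 0,"turn": -10},{"tx": 0,"ty": 0,"tz": 0,"turn": -20},{"tx": 0,"ty": 0,"tz": 0,"turn": -30},{"tx": 0,"ty": 0,"tz": 0,"turn": -40},{"tx": 0,"ty": 0,"tz": 0,"turn": -50},{"tx": 0,"ty": 0,"tz": 0,"turn": -60},{"tx": 0,"ty": 0,"tz": 0,"turn": -70},{"tx": 0,"ty": 0,"tz": 0,"turn": -80},{"tx": 0,"ty": 0,"tz": 0,"turn": -90},{"tx": 0,"ty": 0,"tz": 0,"turn": -100}]'

```text
time: 23.12
ee_pos: [0.511, 0.0014, 0.192]
orientation: [[-0.767, 0.642, -0.014], [0.642, 0.767, -0.002], [0.01, -0.01, -1.0]]
force: [-0.5, 0.5, 0.2]
grip_width: 0.0001
```

```bash
python3 -c "
from h import *
s=manip.get_state();print(s['qpos'],s['ee_pos'],rel(s['ee_pos'],187.25,s))"
```

```text
[ 0.38745588  0.31385974 -0.52541752  1.91655877  0.18842651  0.97381773
  0.64810257] [0.51102873 0.00144071 0.19196948] (array([0., 0., 0.]), np.float64(-47.2))
```

Call:
servo_tool --commands '[{"tx": 0,"ty": 0,"tz": 0,"turn": -10},{"tx": 0,"ty": 0,"tz": 0,"turn": -20},{"tx": 0,"ty": 0,"tz": 0,"turn": -30},{"tx": 0,"ty": 0,"tz": 0,"turn": -40},{"tx": 0,"ty": 0,"tz": 0,"turn": -46},{"tx": 0,"ty": 0,"tz": 0,"turn": -47.2},{"tx": 0,"ty": 0,"tz": 0,"turn": -47.2},{"tx": 0,"ty": 0,"tz": 0,"turn": -47.2}]'

```text
time: 24.12
ee_pos: [0.511, 0.0014, 0.1919]
orientation: [[-0.993, -0.119, -0.014], [-0.119, 0.993, -0.002], [0.014, -0.0, -1.0]]
force: [0.2, 0.6, -0.2]
grip_width: 0.0006
```

```bash
python3 -c "
from h import *
s=manip.get_state();print(s['qpos'],s['ee_pos'],s['time'])
y=np.radians(7.25);F=lambda x,yy,z:np.array([.5787+x*np.cos(y)-yy*np.sin(y),.0105+x*np.sin(y)+yy*np.cos(y),z])
for z in (.19,.118,.067): print(rel(F(.044,0,z),187.25,s))
print(s['orientation'],s['force'])"
```

```text
[ 0.51025462  0.34255379 -0.6776844   1.91285654  0.2548277   0.98745785
  1.4063975 ] [0.51099722 0.00141299 0.19190668] 24.125
(array([-112.3,    1.3,    0.3]), np.float64(-0.4))
(array([-113.3,    1.3,   72.3]), np.float64(-0.4))
(array([-114.1,    1.3,  123.3]), np.float64(-0.4))
[[-9.92761166e-01 -1.19277248e-01 -1.40785154e-02]
 [-1.19264200e-01  9.92860984e-01 -1.76577633e-03]
 [ 1.41886256e-02 -7.39312888e-05 -9.99899334e-01]] [ 0.19995041  0.585934   -0.23148419]
```

Call:
servo_tool --commands '[{"tx": -15,"ty": 1.3,"tz": 0,"turn": -0.4},{"tx": -45,"ty": 1.3,"tz": 0,"turn": -0.4},{"tx": -80,"ty": 1.3,"tz": 0,"turn": -0.4},{"tx": -105,"ty": 1.3,"tz": 0,"turn": -0.4},{"tx": -113,"ty": 1.3,"tz": 10,"turn": -0.4},{"tx": -113,"ty": 1.3,"tz": 35,"turn": -0.4},{"tx": -113,"ty": 1.3,"tz": 58,"turn": -0.4},{"tx": -113,"ty": 1.3,"tz": 67,"turn": -0.4},{"tx": -113,"ty": 1.3,"tz": 67,"turn": -0.4},{"tx": -113,"ty": 1.3,"tz": 67,"turn": -0.4}]'

```text
time: 25.38
ee_pos: [0.6227, 0.0163, 0.1242]
orientation: [[-0.992, -0.127, -0.013], [-0.127, 0.992, -0.002], [0.013, -0.0, -1.0]]
force: [1.2, 0.8, 0.6]
grip_width: 0.0004
```

```bash
python3 -c "
from h import *
s=manip.get_state();print(s['qpos'],s['ee_pos'],s['time'],s['force'],s['wrist_torque'])
y=np.radians(7.25);F=lambda x,yy,z:np.array([.5787+x*np.cos(y)-yy*np.sin(y),.0105+x*np.sin(y)+yy*np.cos(y),z])
for z in (.12,.0675): print(rel(F(.044,0,z),187.25,s))"
```

```text
[ 0.36250554  0.61377847 -0.59769497  1.68984741  0.40153678  0.97692597
  1.31551744] [0.62266772 0.01631446 0.12417328] 25.375 [1.16454515 0.78690598 0.61577105] [ 0.08222076 -0.15292698  0.05687261]
(array([ 0.3, -0.2,  4.2]), np.float64(0.07))
(array([-0.4, -0.2, 56.7]), np.float64(0.07))
```

Call:
servo_tool --commands '[{"tx": 0,"ty": 0,"tz": 8,"turn": 0},{"tx": 0,"ty": 0,"tz": 13,"turn": 0},{"tx": 0,"ty": 0,"tz": 17,"turn": 0},{"tx": 0,"ty": 0,"tz": 20,"turn": 0},{"tx": 0,"ty": 0,"tz": 20,"turn": 0}]'

```text
time: 26.0
ee_pos: [0.6208, 0.016, 0.103]
orientation: [[-0.992, -0.127, -0.016], [-0.127, 0.992, -0.002], [0.016, -0.0, -1.0]]
force: [-2.6, 0.6, 3.7]
grip_width: 0.0008
```

Call:
servo_tool --commands '[{"tx": 0,"ty": 0,"tz": 5,"turn": 0},{"tx": 0,"ty": 0,"tz": 10,"turn": 0},{"tx": 0,"ty": 0,"tz": 15,"turn": 0},{"tx": 0,"ty": 0,"tz": 20,"turn": 0},{"tx": 0,"ty": 0,"tz": 24,"turn": 0},{"tx": 0,"ty": 0,"tz": 24,"turn": 0},{"tx": 0,"ty": 0,"tz": 24,"turn": 0}]'

```text
time: 26.88
ee_pos: [0.6211, 0.016, 0.0793]
orientation: [[-0.992, -0.127, -0.015], [-0.127, 0.992, -0.002], [0.015, -0.0, -1.0]]
force: [-4.7, -0.9, 5.0]
grip_width: 0.0003
```

Call:
servo_tool --commands '[{"tx": 0,"ty": 0,"tz": 3,"turn": 0},{"tx": 0,"ty": 0,"tz": 6,"turn": 0},{"tx": 0,"ty": 0,"tz": 8,"turn": 0},{"tx": 0,"ty": 0,"tz": 9,"turn": 0},{"tx": 0,"ty": 0,"tz": 9,"turn": 0}]'

```text
time: 27.5
ee_pos: [0.6224, 0.0162, 0.071]
orientation: [[-0.992, -0.127, -0.012], [-0.127, 0.992, -0.001], [0.012, 0.0, -1.0]]
force: [-1.3, 0.2, 6.0]
grip_width: 0.0003
```

Call:
servo_tool --commands '[{"tx": 0,"ty": 0,"tz": 1.5,"turn": 0},{"tx": 0,"ty": 0,"tz": 1.5,"turn": 0},{"tx": 0,"ty": 0,"tz": 1.5,"turn": 0}]'

```text
time: 27.88
ee_pos: [0.6227, 0.0163, 0.0697]
orientation: [[-0.992, -0.127, -0.011], [-0.127, 0.992, -0.001], [0.011, 0.0, -1.0]]
force: [-0.5, -0.2, 6.2]
grip_width: 0.0003
```

Call:
servo_tool --commands '[{"tx": 0,"ty": 0,"tz": 1,"turn": 0},{"tx": 0,"ty": 0,"tz": 1,"turn": 0},{"tx": 0,"ty": 0,"tz": 1,"turn": 0}]'

```text
time: 28.25
ee_pos: [0.623, 0.0163, 0.0689]
orientation: [[-0.992, -0.127, -0.011], [-0.127, 0.992, -0.001], [0.011, -0.0, -1.0]]
force: [-1.4, -1.7, 7.9]
grip_width: 0.0006
```

Call:
servo_tool --commands '[{"tx": 0,"ty": 0,"tz": 0.8,"turn": 0},{"tx": 0,"ty": 0,"tz": 0.8,"turn": 0},{"tx": 0,"ty": 0,"tz": 0.8,"turn": 0}]'

```text
time: 28.62
ee_pos: [0.6232, 0.0163, 0.0683]
orientation: [[-0.992, -0.127, -0.01], [-0.127, 0.992, -0.001], [0.01, -0.0, -1.0]]
force: [-0.4, -1.6, 6.0]
grip_width: 0.0007
```

Call:
servo_tool --commands '[{"tx": 0,"ty": 0,"tz": 0.8,"turn": 0},{"tx": 0,"ty": 0,"tz": 0.8,"turn": 0},{"tx": 0,"ty": 0,"tz": 0.8,"turn": 0}]'

```text
time: 29.0
ee_pos: [0.6235, 0.0164, 0.0676]
orientation: [[-0.992, -0.127, -0.01], [-0.127, 0.992, -0.001], [0.01, -0.0, -1.0]]
force: [-1.5, 0.0, 7.3]
grip_width: 0.0007
```

Call:
servo_tool --commands '[{"tx": 0,"ty": 0,"tz": 0.8,"turn": 0},{"tx": 0,"ty": 0,"tz": 0.8,"turn": 0},{"tx": 0,"ty": 0,"tz": 0.8,"turn": 0}]'

```text
time: 29.38
ee_pos: [0.6237, 0.0164, 0.0669]
orientation: [[-0.992, -0.127, -0.009], [-0.127, 0.992, -0.001], [0.009, -0.0, -1.0]]
force: [-1.2, 0.4, 7.5]
grip_width: 0.0007
```

Call:
servo_tool --commands '[{"tx": 0,"ty": 0,"tz": 0.8,"turn": 0},{"tx": 0,"ty": 0,"tz": 0.8,"turn": 0},{"tx": 0,"ty": 0,"tz": 0.8,"turn": 0}]'

```text
time: 29.75
ee_pos: [0.6239, 0.0164, 0.0665]
orientation: [[-0.992, -0.127, -0.009], [-0.127, 0.992, -0.001], [0.009, -0.0, -1.0]]
force: [-1.9, -1.1, 10.0]
grip_width: 0.0003
```

The force rose to 10 N while travel slowed at z = 66.5 mm, so the bar is past the third click (nominal 69.0) and touching the end stop (nominal 66.1). One last look.

Run:
```python
from h import *
np.set_printoptions(precision=3,suppress=True)
t=manip.snapshot('top');s=manip.snapshot('scene');st=manip.get_state()
print(st['time'],st['ee_pos'],st['force'])
for n in ['opener','marker','stapler','cactus','mug','stamp','tape','parcel']:
    print(n,[(np.round(r['point'],3),r['p']) for r in manip.boxes_of(n,s)[:1]])
c=np.hstack([cv2.resize(s['color'][:,:,::-1],(400,300)),cv2.resize(s['color'][120:270,220:420,::-1],(400,300))])
cv2.imwrite('pics/c8.png',c)
```

```text
29.85 [0.624 0.016 0.067] [-1.108 -0.61  10.144]
opener [(array([ 0.786, -0.004,  0.143]), 0.7)]
marker [(array([ 0.473, -0.274,  0.021]), 0.68)]
stapler [(array([ 0.462, -0.373,  0.038]), 0.95)]
cactus [(array([ 0.64 , -0.348,  0.076]), 0.84)]
mug [(array([0.657, 0.417, 0.057]), 0.8)]
stamp [(array([ 0.351, -0.134,  0.016]), 0.59)]
tape [(array([ 0.786, -0.004,  0.142]), 0.59)]
parcel [(array([ 0.765, -0.306,  0.073]), 0.85)]
```

View pics/c8.png

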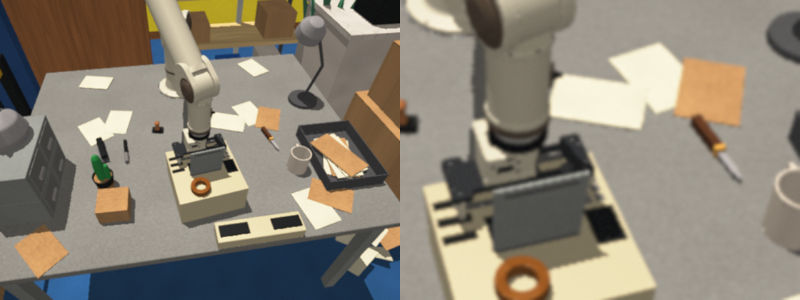

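The final view shows the cover open, the opener lying on the desk at right-crop (715,148), every bystander in place, and the gripper pressing in the well. I'm handing the job in.

```bash
python3 -c "
from plant import manip
print(manip.finish_job()); s=manip.get_state(); print(s['time'],s['ee_pos'],s['force'])"
```

```text
the job is handed in; nothing more can be done
None
the job is handed in; nothing more can be done
```

I levered the cover open with the letter opener and laid the opener back on the desk. The shut fingers are now holding the dial's thumb bar down, and I handed the job in at about 30 s of the 64 s allowed.

- **Cover:** The pictures after levering and at the end show it standing fully open.
- **Opener:** I laid it about 30 mm from where it started and touched it down at about 5 N. The last picture shows it flat on the desk, clear of the feeder. The network's last "opener" report actually landed on the tape roll, so I relied on the picture for this.
- **Dial:** I held the tool at 66.5 mm with a steady 10 N on it. By the geometry, the third click should come at 69.0 mm and the end stop at 66.1 mm. The dial angle was not read directly: height and force put it at about 0.82 rad, past the third click and lightly on the end stop.
- **Other things on the desk:** All seven were found within about 5 mm of their first positions, which is about what the networks can resolve.
- **Extra moves:** The open cover has a knob on its underside, so I turned the gripper half round to keep the wrist camera away from it. I first turned the wrong way and joint 7 came right up to its limit (-2.567 of -2.57). That left the tool tilted by about 0.8°, and I saw no sign that the tilt caused trouble.

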